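# Put four bench things back in their fitted holders

## Robot

A 7-joint arm with a two-finger parallel gripper is mounted at the origin on a cart in front of the work surface, level with it; the furniture and walls round the work are solid. World frame = base frame: x ahead of the robot, y to its left, z up, the work surface at z = 0. Lengths are in mm, angles in degrees, forces in N, time in s.
With the tool pointing down it reaches from about 400 to 900 mm from the base axis. Payload 5.5 kg.
Tool frame: the origin (TCP) lies midway between the tips of the shut fingers; the grasp point (between the pads) lies 19 mm behind it; z points along the fingers, y is the line along which they close (so a half turn about z gives the same grasp; the last joint's range is limited). The gripper opens to 92 mm and grips with 3 to 60 N. Pads are 19 mm wide; open, the fingers measure 130 mm over their backs; the gripper's body (75 mm by 190 mm) begins 47 mm behind the grasp point.
Start: joints at [86.986, 28.699, -24.465, 88.831, 12.651, 65.22, -12.049], TCP at [201.908, -617.845, 226.729] pointing down, gripper open.
Joint ranges: [-164.97, 164.97], [-17.58, 116.51], [-87.97, 89.64], [11.32, 138.91], [-80.73, 260.73], [10.89, 115.49], [-147.41, 147.41]. Speed limits (degrees/s): [147.25, 147.25, 180, 180, 180, 180, 180].

## Interface

Orientations are given as [roll, pitch, yaw] about the fixed x, y, z axes, in that order (R = Rz(yaw) Ry(pitch) Rx(roll)).
In Python, from plant import env gives the robot as it stands.
- The arm moves only by the tool step_arm, never from a script. Its argument "steps" is a list that holds one entry, the list of rows, each a list of 4 numbers: the shift along the tool's x, y, z in cm, then the turn about the tool's z in rad. In form: [[[tx, ty, tz, yaw], ...]]. A call has exactly 5 rows; each row shifts and turns the commanded pose from where the row before left it, along the tool's axes as they then stand; what a row does not reach is not made up. A row lasts 1/12 s, in which the tool goes at most 41.7 mm and 7.16 degrees, less where a joint would pass 70% of its speed; a pose out of reach is approached as far as the arm can. A call is refused whole if a number of a shift passes 4.17 or a number of a turn 0.125, either way. A call with a gripper value outside its range is refused whole. "claw" is the finger opening in cm, from 0 to 9.18, set as the call begins (left out, the last holds). The fingers move at their own pace and stop on an object; "newtons" is the grip in N (left out, the last holds). Time passes only in rows, so rows that do not move let the fingers close, or fill a call up. It gives the time, the measured TCP pose, the force, the opening and the grip force at its end, in the units of the state.
- env.get_state(): the state, without advancing time (a new reading comes with each control period).
- env.grab_frame(name): name is "scene" or "side" or "wrist"; returns (picture, depth): 420x560x3 uint8, blue, green, red; 420x560 float32, mm along the optical axis (not along the pixel's ray), 0 where there is no reading.
- env.camera_info(name): a dict with "fx", "fy", "cx", "cy" (pixels), "R" (3x3) and "t" (3): a world point X has camera coordinates R X + t; the wrist camera has in their place "tool_from_camera" (4x4, takes a point from camera to tool coordinates, whose origin is the TCP and whose axes are the flange's). Camera axes: x right, y down, z forward; pixel columns grow to the right and rows downward; lengths in mm; the calibration is good to about 2 mm. A picture is of the moment at which its call begins: read the wrist's pose just before it. camera_info takes no time and is no camera call.
- env.finish_job(): hands the job in; it is judged then, once.
The state is a dict: "time": time; "q": joint angles; "joint_vel": joint speeds; "joint_torque": joint torques, N m; "position": TCP position; "tcp_rot": TCP orientation; "wrist_force": force on the tool from outside, world axes, zero at the start; "torque": the same for the moment, N m; "opening": finger opening in mm; "gripper_force": force on a finger pad.
Only numpy, scipy, OpenCV 4.12 (cv2) and the standard library are available. Lean on these libraries where they do the work, as an engineer would, in place of code of your own. Each camera call takes 0.05 s, during which the arm holds its last target. There are 200 camera calls.

## Task

Tidy the bench: put the block plane, the cork sanding block, the blue-lidded tin and the stick of pale wood each into the plywood holder made to its outline, right way up and lying flat on the holder's floor, inside the lips. Set each one down, do not drop it, and leave the black bridge blank and the glue cup where they are.

Things in the scene. Friction and masses are not known exactly. Their poses are not given: they have to be found in the camera images.
- block_plane: Loose grey metal block plane with pale wooden fittings, 42 mm wide (x), 155 mm long (y), 60 mm high, about 0.6 kg, standing on its sole. Its straight cheeks can be gripped across the 42 mm width at mid-length. Origin: centre of its underside; z up, y along its length. Belongs in plane_holder, either way round.
- sanding_block: Loose brown cork sanding block, 67 mm wide (x), 112 mm long (y), 30 mm high, 0.09 kg. Origin: centre of its underside; z up, y along its length. Belongs in sanding_holder, either way round.
- tuner_tin: Loose round tin with a dark blue lid, 72 mm across, 28 mm high, 0.09 kg, standing upright. Origin: centre of its underside; z up; its turn about z does not matter. Belongs in tin_holder.
- brace_stick: Loose straight stick of pale wood, 16 mm wide (x), 130 mm long (y), 12 mm high, 0.02 kg. Origin: centre of its underside; z up, y along its length. Belongs in stick_holder, either way round.
- plane_holder: Fixed plywood holder 76 x 189 mm with a grey panel 42 x 155 mm on its floor, the outline of the block plane. Floor 6 mm above the worktop; recess 56 mm wide (x) by 169 mm long (y), lips of dark wood at the four corners only, 8 mm wide and rising 7 mm above the floor (to 13 mm above the worktop), the middle of every side being open for the fingers. The whole holder is screwed down. Origin: centre of its underside; z up, y along its length.
- sanding_holder: Fixed plywood holder 102 x 146 mm with a cork panel 68 x 112 mm on its floor, the outline of the sanding block. Floor 6 mm above the worktop; recess 82 mm wide (x) by 126 mm long (y), lips of dark wood at the four corners only, 8 mm wide and rising 7 mm above the floor (to 13 mm above the worktop), the middle of every side being open for the fingers. The whole holder is screwed down. Origin: centre of its underside; z up, y along its length.
- tin_holder: Fixed round plywood holder, 106 mm across, with a blue disc 72 mm across on its floor, the outline of the tin. Floor 6 mm above the worktop; round recess 86 mm across inside four arcs of dark wooden lip, 8 mm wide and rising 7 mm above the floor, with four gaps of about 30 mm along its own x and y axes. The whole holder is screwed down. Origin: centre of its underside; z up.
- stick_holder: Fixed narrow plywood holder 50 x 164 mm with a yellow strip 16 x 130 mm on its floor, the outline of the stick. Floor 6 mm above the worktop; recess 30 mm wide (x) by 144 mm long (y), lips of dark wood at the four corners only, 8 mm wide and rising 7 mm above the floor (to 13 mm above the worktop), the middle of every side being open for the fingers. The whole holder is screwed down. Origin: centre of its underside; z up, y along its length.
- bridge_blank: Loose flat black wooden blank, 30 x 160 x 10 mm, a bystander to be left where it lies. Origin: centre of its underside; y along its length.
- glue_cup: Loose small clear cup with a stirring stick, about 60 x 82 mm and 73 mm high, a bystander to be left where it stands. Origin: near the centre of its underside.
Things that resemble listed ones, but are neither listed nor needed, are in the scene too. Leave any turquoise look-alike of the sanding_block alone.

How it is judged (in metres and radians):
At the end, for the whole second after the job is handed in: Each of the four things lies at rest in its own holder: centre within 12 mm of the holder's centre from above, underside on the floor (3 to 8.5 mm above the holder's underside), upright within 0.04 rad, the three oblong ones lengthwise within 0.15 rad either way round (horizontal distance between block_plane and plane_holder below 0.012 m and z of block_plane in the frame of plane_holder between 0.003 and 0.0085 m and angle between each of block_plane, sanding_block, tuner_tin, brace_stick's own z axis and vertical below 0.04 rad and linear speed of each of block_plane, sanding_block, tuner_tin, brace_stick below 0.02 m/s and angular speed of each of block_plane, sanding_block, tuner_tin, brace_stick below 0.2 rad/s and angle between the y axis of block_plane and the y axis of plane_holder, either way round below 0.15 rad and horizontal distance between sanding_block and sanding_holder below 0.012 m and z of sanding_block in the frame of sanding_holder between 0.003 and 0.0085 m and angle between the y axis of sanding_block and the y axis of sanding_holder, either way round below 0.15 rad and horizontal distance between tuner_tin and tin_holder below 0.012 m and z of tuner_tin in the frame of tin_holder between 0.003 and 0.0085 m and horizontal distance between brace_stick and stick_holder below 0.012 m and z of brace_stick in the frame of stick_holder between 0.003 and 0.0085 m and angle between the y axis of brace_stick and the y axis of stick_holder, either way round below 0.15 rad); the robot touches nothing.
It fails at once if the black bridge blank or the glue cup is shifted by more than 25 mm (distance of any of bridge_blank, glue_cup from where it was at the start of the episode above 0.025 m).
It fails at once if one of the four things is dropped or thrown (faster than 0.7 m/s while not held) ((linear speed of block_plane above 0.7 m/s and contact force between the fingers and block_plane below 0.05 N) or (linear speed of sanding_block above 0.7 m/s and contact force between the fingers and sanding_block below 0.05 N) or (linear speed of tuner_tin above 0.7 m/s and contact force between the fingers and tuner_tin below 0.05 N) or (linear speed of brace_stick above 0.7 m/s and contact force between the fingers and brace_stick below 0.05 N)).
It also fails if it takes over 120 s, if anything falls off the work surface, if the arm or the gripper's body presses on something with over 40 N, if the wrist force passes 120 N, or if a joint passes its speed limit or range.

## Working session

There is one attempt and no reset: what is moved stays moved. The work goes in short steps, Python scripts to look and compute and a tool call to move; the robot and the scene stay as the last step left them, time stands still between calls to the robot, and variables do not carry over. Pictures are saved under pics/ and viewed, at most 14 in all, crops included, and the job is handed in when it is done.

Besides the shell and the picture viewer there is one more tool, called after "Emit:" by a JSON object that holds its "fn" and its "kwargs", one argument or row to a line. step_arm: Moves the arm, as the interface text tells. Its arguments: {"type":"object","properties":{"steps":{"type":"array"},"claw":{"type":"number"},"newtons":{"type":"number"}},"required":["steps"]}

```bash
mkdir -p pics; ls; python3 - <<'E'
from plant import env
import cv2,numpy as np
print(env.get_state())
for n in("scene","side"):
    im,d=env.grab_frame(n); cv2.imwrite(f"pics/{n}0.png",im); np.save(f"pics/{n}0.npy",d)
    print(n,env.camera_info(n))
print(env.camera_info("wrist"))
E
```

```text
pics
{'time': 0.0, 'q': array([ 86.98612931,  28.7539885 , -24.45118932,  88.89018345,
        12.65090459,  65.21833635, -12.04924438]), 'joint_vel': array([-0.03691512,  0.02939787,  0.0505905 , -0.09277748,  0.06299631,
        0.00148642,  0.17032114]), 'joint_torque': array([ 4.61453783e-04, -5.66598451e+01, -5.81549317e+00, -2.79107004e+01,
       -6.84664445e-02,  3.09149211e-02,  1.58098192e-04]), 'position': array([ 201.6020235 , -617.22891056,  225.68239887]), 'tcp_rot': array([-1.79890685e+02, -3.30989761e-03,  1.80951649e+01]), 'wrist_force': array([ 0.44188145, -0.46104531, -0.1737126 ]), 'torque': array([ 0.04571717, -0.03889328,  0.01391147]), 'gripper_force': 0.0, 'opening': 92.06919503648514}
scene {'fx': 427.97365336683, 'fy': 427.97365336683, 'cx': 286.1020368417507, 'cy': 211.46219806841896, 'R': array([[ 0.60564133, -0.79566081, -0.01106557],
       [-0.46634944, -0.34363973, -0.81512572],
       [ 0.64476102,  0.49883425, -0.5791784 ]]), 't': array([-378.51324184,  252.53887172, 1134.95433046])}
side {'fx': 469.13909205229845, 'fy': 469.13909205229845, 'cx': 282.0585627828191, 'cy': 207.54595928923007, 'R': array([[ 0.99977717,  0.01631396,  0.01339677],
       [ 0.02041195, -0.58529375, -0.81056436],
       [-0.00538246,  0.81065719, -0.58549633]]), 't': array([-507.69188308,   -9.09059735, 1554.10854096])}
{'fx': 311.1500731689934, 'fy': 311.1500731689934, 'cx': 280.3683606345746, 'cy': 212.1859225142397, 'tool_from_camera': array([[-2.36550801e-04, -9.56370749e-01, -2.92155667e-01,
         7.88324583e+01],
       [ 9.99999602e-01,  2.52536107e-05, -8.92341141e-04,
         6.80848103e-01],
       [ 8.60786951e-04, -2.92155762e-01,  9.56370362e-01,
        -1.58549253e+02],
       [ 0.00000000e+00,  0.00000000e+00,  0.00000000e+00,
         1.00000000e+00]])}
```

View pics/scene0.png

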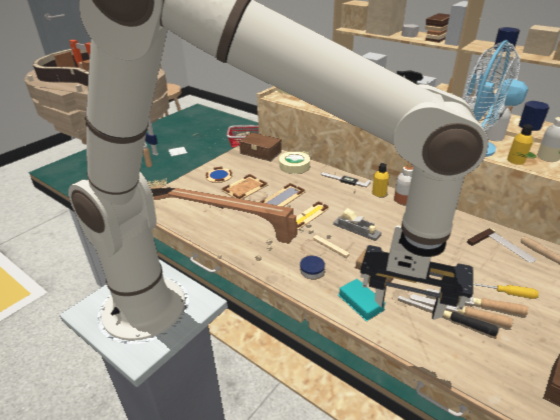

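View pics/side0.png

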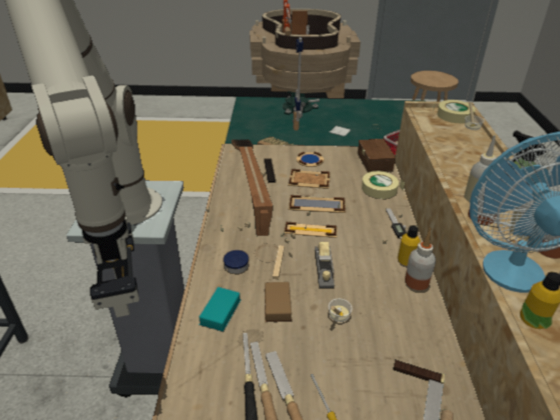

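The side view shows everything: tin (236,262), stick (278,261), plane (325,265), cork block (278,300), turquoise decoy (220,308), cup (340,311). The holders are the tin's (310,159), the sanding block's (310,179), the plane's (317,204) and the stick's (311,230). The guitar neck (255,190) and black blank (268,169) lie beside them.

```bash
cat > h.py <<'E'
import cv2,numpy as np
from plant import env
from scipy.spatial.transform import Rotation as Ro
def cast(name,uv,h,st=None):
    "pixels -> world points on plane z=h"
    c=env.camera_info(name); uv=np.atleast_2d(uv).astype(float)
    r=np.c_[(uv[:,0]-c["cx"])/c["fx"],(uv[:,1]-c["cy"])/c["fy"],np.ones(len(uv))]
    if name=="wrist":
        T=c["tool_from_camera"]; R=Ro.from_euler("xyz",st["tcp_rot"],degrees=True).as_matrix()
        d=r@(R@T[:3,:3]).T; o=R@T[:3,3]+st["position"]
    else: d=r@c["R"]; o=-c["R"].T@c["t"]
    return o+d*((h-o[2])/d[:,2])[:,None]
def rect(name,mask,h,st=None,box=None,off=(0,0),minA=40,n=2):
    "largest blobs -> world min-area rects: centre, long, short, yaw of long side"
    cs=cv2.findContours(mask.astype(np.uint8),cv2.RETR_EXTERNAL,cv2.CHAIN_APPROX_NONE)[0]
    out=[]
    for c in sorted(cs,key=cv2.contourArea,reverse=True)[:n]:
        if cv2.contourArea(c)<minA: continue
        p=cast(name,c[:,0]+np.array(off),h,st)[:,:2].astype(np.float32)
        (x,y),(a,b),t=cv2.minAreaRect(p)
        if a<b: a,b,t=b,a,t+90
        out.append([round(float(v),1) for v in (x,y,a,b,(t+90)%180-90)]+[c[:,0].mean(0).round().tolist()])
    return out
E
python3 - <<'E'
from h import *
im=cv2.imread("pics/side0.png"); H=cv2.cvtColor(im,cv2.COLOR_BGR2HSV)
def px(*l):
    for n,u,v in l: print(n,H[v,u],im[v,u],cast("side",(u,v),0)[0].round())
px(("tin",236,264),("stick",278,262),("plane",325,275),("cork",278,300),("wood",290,280),("tinh",310,159),("sandh",310,179),("planeh",317,204),("stickh",311,230),("cup",340,311),("blank",268,169),("neck",263,225),("necktop",248,160),("turq",220,308))
crop=cv2.resize(im[140:340,190:390],(800,800),interpolation=cv2.INTER_CUBIC)[:, :]
cv2.imwrite("pics/crop0.png",cv2.resize(crop,(600,600)))
E
```

```text
tin [113 115  71] [71 46 39] [ 382. -275.    0.]
stick [ 19  90 204] [132 177 204] [ 501. -263.    0.]
plane [ 22  93 153] [ 97 138 153] [ 632. -312.    0.]
cork [ 16 114 127] [ 70 101 127] [ 504. -409.    0.]
wood [ 19  76 145] [102 129 145] [ 535. -335.   -0.]
tinh [108 183 113] [113  65  32] [611. 327.   0.]
sandh [ 15 135 136] [ 64  99 136] [606. 182.   0.]
planeh [108  11 118] [118 115 113] [625.  27.   0.]
stickh [ 21 190 209] [ 53 161 209] [ 600. -114.    0.]
cup [ 21  86 142] [ 94 128 142] [ 662. -442.    0.]
blank [13 53 34] [27 30 34] [451. 246.   0.]
neck [ 13 136  77] [36 54 77] [449. -94.   0.]
necktop [ 15 107 138] [ 80 109 138] [372. 310.   0.]
turq [ 89 207 132] [127 132  25] [ 357. -440.   -0.]
```

View pics/crop0.png

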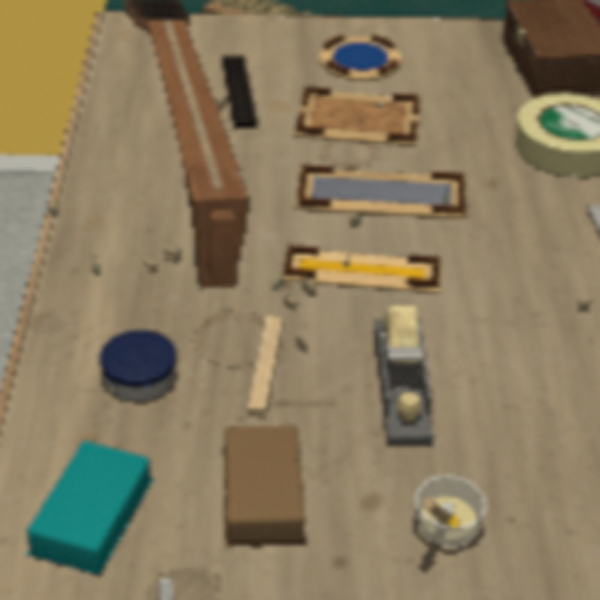

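The crop shows all four objects and holders clearly, with nothing overlapping. The holders' long sides run roughly along world x, and the objects' long sides run roughly along y.

```bash
cat > m.py <<'E'
from h import *
im=cv2.imread("pics/side0.png"); H=cv2.cvtColor(im,cv2.COLOR_BGR2HSV)
def go(n,u0,v0,u1,v1,lo,hi,h):
    m=cv2.inRange(H[v0:v1,u0:u1],np.array(lo),np.array(hi))>0
    print(n,*rect("side",m,h,off=(u0,v0),minA=15))
go("tin lid",222,248,252,278,(105,120,0),(125,255,255),28)
go("stick",268,242,290,280,(10,60,175),(30,255,255),12)
go("cork",262,278,295,323,(5,95,105),(25,160,140),30)
go("cork all",262,278,295,323,(5,85,60),(25,160,140),0)
go("plane",312,240,338,290,(0,0,0),(180,60,130),0)
go("tinh",295,148,326,170,(100,140,60),(120,255,255),6)
go("sandh",290,168,332,190,(5,115,110),(18,200,160),6)
go("planeh",290,193,350,214,(90,0,90),(130,50,150),6)
go("stickh",283,220,342,240,(15,150,170),(30,255,255),6)
go("turq",195,280,245,332,(80,150,60),(100,255,255),0)
go("blank",262,155,277,184,(0,0,0),(180,255,50),0)
d=np.load("pics/side0.npy"); c=env.camera_info("side")
for n,u,v in (("neck heel",262,209),("neck mid",250,180),("neck",245,155)):
    z=d[v,u]; p=np.array([(u-c["cx"])/c["fx"]*z,(v-c["cy"])/c["fy"]*z,z]); print(n,(c["R"].T@(p-c["t"])).round())
E
python3 m.py
```

```text
tin lid [382.4, -284.8, 66.8, 58.7, -85.5, [14.0, 11.0]]
stick [500.7, -266.1, 127.7, 15.5, 83.9, [10.0, 18.0]]
cork [502.5, -426.3, 106.6, 62.7, -87.4, [15.0, 20.0]]
cork all [502.2, -411.0, 136.5, 69.1, -87.3, [15.0, 26.0]]
plane [631.9, -273.7, 169.2, 47.3, -87.8, [11.0, 28.0]]
tinh [608.0, 320.8, 56.9, 54.8, 24.9, [15.0, 10.0]]
sandh [605.4, 183.2, 128.2, 87.9, 1.5, [21.0, 10.0]]
planeh [622.5, 23.1, 143.4, 29.3, -3.2, [26.0, 10.0]]
stickh [597.6, -116.0, 127.6, 17.6, -6.4, [28.0, 9.0]]
turq [356.4, -439.4, 129.2, 71.8, 72.3, [25.0, 29.0]]
blank [456.5, 238.1, 152.3, 21.6, -82.1, [7.0, 16.0]]
neck heel [ 450. -144.   99.]
neck mid [403.  21.  94.]
neck [369. 224.  70.]
```

Emit:
{"fn": "step_arm", "kwargs": {
  "steps": [
    [[3.3,-1.95,-0.62,0],[3.3,-1.95,-0.62,0],[3.3,-1.95,-0.62,0],[3.3,-1.95,-0.62,0],[3.3,-1.95,-0.62,0]]
  ],
  "claw": 9.18
}}

```text
time: 0.52
position: [329.1, -472.2, 257.6]
tcp_rot: [-180.0, 0.0, 18.1]
wrist_force: [1.1, -0.8, 0.4]
opening: 91.9
gripper_force: 0.0
```

Emit:
{"fn": "step_arm", "kwargs": {
  "steps": [
    [[3.3,-1.95,-0.62,0],[3.3,-1.95,-0.62,0],[3.3,-1.95,-0.62,0],[3.3,-1.95,-0.62,0],[3.3,-1.95,-0.62,0]]
  ]
}}

```text
time: 0.93
position: [455.6, -328.3, 288.8]
tcp_rot: [-180.0, 0.0, 18.1]
wrist_force: [1.3, 0.1, 0.5]
opening: 91.6
gripper_force: 0.0
```

Emit:
{"fn": "step_arm", "kwargs": {
  "steps": [
    [[3.3,-1.95,-0.62,0],[3.3,-1.95,-0.62,0],[0,0,0,-0.125],[0,0,0,-0.125],[0,0,0,-0.125]]
  ]
}}

```text
time: 1.35
position: [506.2, -271.0, 300.9]
tcp_rot: [-180.0, 0.0, 40.1]
wrist_force: [-0.1, -1.2, -0.6]
opening: 91.5
gripper_force: 0.0
```

Emit:
{"fn": "step_arm", "kwargs": {
  "steps": [
    [[0,0,0,-0.125],[0,0,0,-0.125],[0,0,0,-0.125],[0,0,0,-0.125],[0,0,0,-0.125]]
  ]
}}

```text
time: 1.77
position: [505.3, -272.3, 300.7]
tcp_rot: [-180.0, -0.0, 75.7]
wrist_force: [0.4, 0.6, 0.5]
opening: 91.6
gripper_force: 0.0
```

Emit:
{"fn": "step_arm", "kwargs": {
  "steps": [
    [[0,0,0,-0.125],[0,0,0,-0.125],[0,0,0,0],[0,0,0,0],[0,0,0,0]]
  ]
}}

```text
time: 2.18
position: [505.4, -272.5, 300.9]
tcp_rot: [-180.0, -0.0, 89.5]
wrist_force: [-0.1, 0.1, -0.3]
opening: 91.6
gripper_force: 0.0
```

```bash
cat > snap.py <<'E'
import sys,json
from h import *
st=env.get_state(); im,d=env.grab_frame("wrist"); n=sys.argv[1]
cv2.imwrite(f"pics/{n}.png",im); json.dump({k:list(map(float,st[k])) for k in("position","tcp_rot")},open(f"pics/{n}.json","w"))
print(st["q"].round(),st["position"].round(1),st["tcp_rot"].round(1))
E
python3 snap.py w1
```

```text
[ 64.  22. -49.  94.  17.  72.  10.] [ 505.4 -272.5  300.9] [-180.    -0.    89.5]
```

View pics/w1.png

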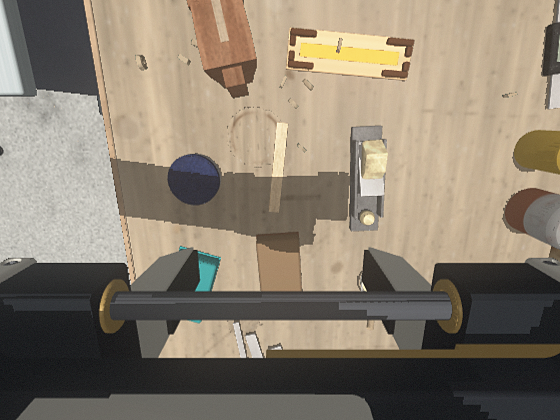

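The wrist view shows the tin (193,178), the stick (279,167), the plane (366,178) and the stick holder (350,53). The top of the cork block is partly hidden behind the gripper at (279,262).

```bash
cat > mw.py <<'E'
from h import *
import json
class W:
    def __init__(s,n):
        s.im=cv2.imread(f"pics/{n}.png"); s.H=cv2.cvtColor(s.im,cv2.COLOR_BGR2HSV)
        s.st={k:np.array(v) for k,v in json.load(open(f"pics/{n}.json")).items()}
    def go(s,n,u0,v0,u1,v1,lo,hi,h,k=1):
        m=cv2.inRange(s.H[v0:v1,u0:u1],np.array(lo),np.array(hi))
        m=cv2.morphologyEx(m,cv2.MORPH_CLOSE,np.ones((3,3)))
        print(n,*rect("wrist",m>0,h,s.st,off=(u0,v0),n=k))
    def px(s,*l): print([(p,s.H[p[1],p[0]].tolist()) for p in l])
E
python3 - <<'E'
from mw import *
w=W("w1")
w.px((350,53),(279,140),(279,190),(293,170),(293,140),(357,135),(355,200),(354,160),(345,150),(345,190),(193,178),(193,196),(279,250))
w.go("tin",160,145,228,212,(105,90,0),(130,255,255),28)
w.go("stick",262,118,296,218,(15,60,200),(32,255,255),12,2)
for h in(0,10): w.go("plane",343,118,392,238,(0,0,0),(180,45,150),h)
w.go("stickh",285,30,418,75,(20,130,150),(32,255,255),6)
E
```

```text
[((350, 53), [24, 148, 250]), ((279, 140), [21, 62, 240]), ((279, 190), [17, 75, 146]), ((293, 170), [16, 61, 193]), ((293, 140), [17, 60, 191]), ((357, 135), [14, 20, 165]), ((355, 200), [15, 17, 146]), ((354, 160), [19, 32, 89]), ((345, 150), [17, 58, 189]), ((345, 190), [19, 54, 114]), ((193, 178), [126, 39, 66]), ((193, 196), [124, 31, 57]), ((279, 250), [16, 87, 91])]
tin
stick [500.4, -234.9, 80.8, 27.8, 88.8, [16.0, 25.0]]
plane [634.1, -285.2, 158.0, 52.0, -87.6, [20.0, 51.0]]
plane [631.4, -283.2, 154.6, 50.9, -87.6, [20.0, 51.0]]
stickh [597.1, -114.3, 130.2, 15.6, -5.4, [63.0, 23.0]]
```

Emit:
{"fn": "step_arm", "kwargs": {
  "steps": [
    [[0,0,0,-0.05],[-0.4,3.15,0,0],[-0.4,3.15,0,0],[-0.4,3.15,0,0],[-0.4,3.15,0,0]]
  ]
}}

```text
time: 2.65
position: [633.3, -283.3, 301.0]
tcp_rot: [-180.0, 0.0, 92.4]
wrist_force: [0.3, 0.6, -0.9]
opening: 92.0
gripper_force: 0.0
```

Emit:
{"fn": "step_arm", "kwargs": {
  "steps": [
    [[0,0,4,0],[0,0,4,0],[0,0,4,0],[0,0,4,0],[0,0,4,0]]
  ]
}}

```text
time: 3.07
position: [632.2, -282.7, 99.3]
tcp_rot: [180.0, 0.0, 92.5]
wrist_force: [-0.1, -1.2, 0.9]
opening: 91.9
gripper_force: 0.0
```

```bash
python3 snap.py w2; python3 - <<'E'
from mw import *
w=W("w1"); w.go("tin",160,145,228,212,(105,25,0),(150,255,255),28)
E
```

```text
[ 48.  45. -41.  87.  33.  60.   2.] [ 632.2 -282.7   99.3] [180.    0.   92.5]
tin [382.2, -276.4, 70.9, 69.3, 42.7, [33.0, 34.0]]
```

View pics/w2.png

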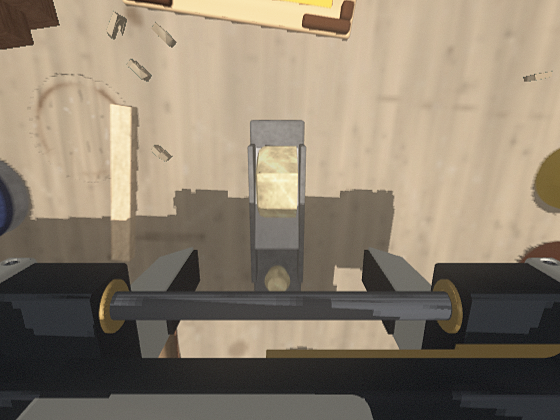

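The plane sits centred between the fingers (columns 248–306, toe end at row 120), lined up with the tool.

Emit:
{"fn": "step_arm", "kwargs": {
  "steps": [
    [[0,0,1.75,0],[0,0,1.75,0],[0,0,1.75,0],[0,0,1.75,0],[0,0,1.75,0]]
  ]
}}

```text
time: 3.53
position: [632.7, -283.1, 13.2]
tcp_rot: [180.0, 0.0, 92.5]
wrist_force: [-0.4, 0.3, -0.2]
opening: 91.8
gripper_force: 0.0
```

Emit:
{"fn": "step_arm", "kwargs": {
  "steps": [
    [[0,0,0,0],[0,0,0,0],[0,0,0,0],[0,0,0,0],[0,0,0,0]]
  ],
  "claw": 3.5,
  "newtons": 40
}}

```text
time: 3.95
position: [633.2, -283.1, 15.1]
tcp_rot: [179.9, 0.1, 92.6]
wrist_force: [0.2, 0.5, 0.4]
opening: 63.2
gripper_force: 0.0
```

Emit:
{"fn": "step_arm", "kwargs": {
  "steps": [
    [[0,0,0,0],[0,0,0,0],[0,0,0,0],[0,0,0,0],[0,0,0,0]]
  ]
}}

```text
time: 4.37
position: [631.0, -283.1, 13.8]
tcp_rot: [-179.9, 0.0, 92.6]
wrist_force: [-5.0, 0.7, 5.8]
opening: 41.6
gripper_force: 40.0
```

Emit:
{"fn": "step_arm", "kwargs": {
  "steps": [
    [[0,0,-1,0],[0,0,-2.5,0],[0,0,-4,0],[0,0,-4,0],[0,0,-4,0]]
  ]
}}

```text
time: 4.78
position: [631.6, -282.0, 169.1]
tcp_rot: [-179.9, -0.1, 92.6]
wrist_force: [1.7, -0.9, -5.4]
opening: 42.0
gripper_force: 40.0
```

Emit:
{"fn": "step_arm", "kwargs": {
  "steps": [
    [[2.9,-2.05,-1.6,0],[2.9,-2.05,-1.6,0],[2.9,-2.05,-1.6,0],[2.9,-2.05,-1.6,0],[2.9,-2.05,-1.6,0]]
  ]
}}

```text
time: 5.2
position: [521.7, -140.8, 248.6]
tcp_rot: [-180.0, -0.0, 92.6]
wrist_force: [0.5, -0.2, -4.4]
opening: 41.6
gripper_force: 40.0
```

Emit:
{"fn": "step_arm", "kwargs": {
  "steps": [
    [[2.9,-2.05,-1.6,0],[0,0,0,0.125],[0,0,0,0.125],[0,0,0,0.125],[0,0,0,0.125]]
  ]
}}

```text
time: 5.62
position: [501.0, -113.9, 264.6]
tcp_rot: [180.0, 0.0, 63.6]
wrist_force: [0.3, -0.7, -5.4]
opening: 41.7
gripper_force: 40.0
```

Emit:
{"fn": "step_arm", "kwargs": {
  "steps": [
    [[0,0,0,0.125],[0,0,0,0.125],[0,0,0,0.125],[0,0,0,0.125],[0,0,0,0.125]]
  ]
}}

```text
time: 6.03
position: [501.1, -113.7, 264.2]
tcp_rot: [-180.0, 0.0, 27.8]
wrist_force: [-0.1, 0.7, -5.8]
opening: 41.8
gripper_force: 40.0
```

Emit:
{"fn": "step_arm", "kwargs": {
  "steps": [
    [[0,0,0,0.125],[0,0,0,0.125],[0,0,0,0.125],[0,0,0,0.125],[0,0,0,0]]
  ]
}}

```text
time: 6.45
position: [501.1, -113.8, 264.3]
tcp_rot: [-180.0, 0.0, -0.7]
wrist_force: [-0.4, -0.8, -6.5]
opening: 41.9
gripper_force: 40.0
```

```bash
python3 snap.py w3
```

```text
[ 42.  14. -38. 105.   9.  64. -90.] [ 501.1 -113.8  264.3] [-180.     0.    -0.7]
```

View pics/w3.png

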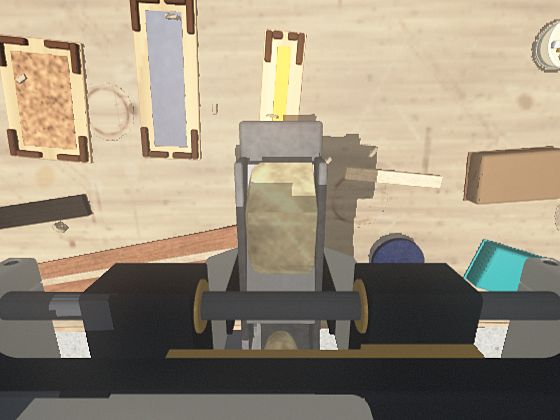

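This view shows the plane holder (168,79), the sanding holder (45,97), the stick (395,178) and the cork block (515,176). The plane is held straight.

```bash
python3 - <<'E'
from mw import *
w=W("w3")
w.px((168,79),(45,97),(143,70),(515,170),(425,181),(365,176),(281,75))
w.go("planeh",140,5,200,155,(100,25,100),(130,90,230),6)
w.go("sandh",0,40,92,165,(8,100,120),(20,255,255),6)
w.go("cork",460,140,560,210,(8,90,80),(16,200,230),30)
w.go("stick",375,165,450,195,(15,60,215),(32,255,255),12)
for z in(10,):
  print("toe corners if at z rel TCP", cast("wrist",[(240,122),(322,122),(281,122)],w.st["position"][2]-14+z,w.st)[:,:2]-w.st["position"][:2])
E
```

```text
[((168, 79), [130, 8, 194]), ((45, 97), [14, 113, 206]), ((143, 70), [21, 78, 241]), ((515, 170), [15, 92, 194]), ((425, 181), [23, 40, 252]), ((365, 176), [17, 69, 166]), ((281, 75), [27, 129, 255])]
planeh
sandh [602.3, 178.5, 144.5, 78.2, -5.8, [54.0, 57.0]]
cork [505.4, -411.9, 124.1, 68.1, -86.3, [41.0, 33.0]]
stick [486.5, -269.0, 56.0, 16.5, 89.3, [17.0, 24.0]]
toe corners if at z rel TCP [[ 76.92794616  18.67889533]
 [ 76.40426575 -22.45705178]
 [ 76.66607289  -1.89167511]]
```

```bash
python3 - <<'E'
from mw import *
w=W("w3")
w.go("planeh",140,5,200,155,(0,0,120),(180,35,235),6)
for s in (95,105): w.go("sandh",0,40,92,165,(8,s,150),(17,255,255),6)
w.go("sandh outer",0,20,92,165,(0,70,20),(40,255,255),6)
E
```

```text
planeh [623.2, 25.7, 155.1, 42.1, -3.4, [26.0, 72.0]]
sandh [603.4, 181.2, 116.4, 73.0, -6.0, [46.0, 58.0]]
sandh [602.0, 181.1, 112.2, 72.8, -6.1, [46.0, 62.0]]
sandh outer [601.8, 179.9, 147.1, 113.0, -7.0, [47.0, 79.0]]
```

Emit:
{"fn": "step_arm", "kwargs": {
  "steps": [
    [[0,0,0,0.047],[2.28,-2.97,0,0],[2.28,-2.97,0,0],[2.28,-2.97,0,0],[2.28,-2.97,0,0]]
  ]
}}

```text
time: 6.92
position: [600.0, 0.2, 264.4]
tcp_rot: [-180.0, 0.0, -3.0]
wrist_force: [0.4, -0.8, -5.5]
opening: 41.5
gripper_force: 40.0
```

Emit:
{"fn": "step_arm", "kwargs": {
  "steps": [
    [[2.28,-2.97,0,0],[0,0,4,0],[0,0,4,0],[0,0,4,0],[0,0,4,0]]
  ]
}}

```text
time: 7.33
position: [623.4, 27.8, 102.7]
tcp_rot: [-180.0, 0.0, -2.9]
wrist_force: [1.0, -0.4, -5.5]
opening: 41.9
gripper_force: 40.0
```

Emit:
{"fn": "step_arm", "kwargs": {
  "steps": [
    [[0,0,2.5,0],[0,0,2,0],[0,0,1.3,0],[0,0,0,0],[0,0,0,0]]
  ]
}}

```text
time: 7.75
position: [623.6, 27.6, 46.5]
tcp_rot: [-180.0, 0.0, -3.1]
wrist_force: [0.5, 0.8, -6.2]
opening: 41.7
gripper_force: 40.0
```

Emit:
{"fn": "step_arm", "kwargs": {
  "steps": [
    [[0,0,1,0],[0,0,0.7,0],[0,0,0.5,0],[0,0,0.25,0],[0,0,0,0]]
  ]
}}

```text
time: 8.17
position: [623.2, 27.3, 21.6]
tcp_rot: [180.0, 0.1, -3.2]
wrist_force: [0.3, -0.5, -6.6]
opening: 41.6
gripper_force: 40.0
```

Emit:
{"fn": "step_arm", "kwargs": {
  "steps": [
    [[0,0,0.1,0],[0,0,0.1,0],[0,0,0,0],[0,0,0,0],[0,0,0,0]]
  ]
}}

```text
time: 8.58
position: [623.8, 27.5, 20.3]
tcp_rot: [-180.0, -0.0, -3.2]
wrist_force: [-0.4, 0.5, -5.8]
opening: 41.7
gripper_force: 40.0
```

Emit:
{"fn": "step_arm", "kwargs": {
  "steps": [
    [[0,0,0.1,0],[0,0,0.1,0],[0,0,0,0],[0,0,0,0],[0,0,0,0]]
  ]
}}

```text
time: 9.0
position: [624.0, 27.4, 19.9]
tcp_rot: [180.0, -0.0, -3.2]
wrist_force: [-5.0, -0.8, 7.2]
opening: 41.9
gripper_force: 40.0
```

Emit:
{"fn": "step_arm", "kwargs": {
  "steps": [
    [[0,0,0,0],[0,0,0,0],[0,0,0,0],[0,0,0,0],[0,0,0,0]]
  ],
  "claw": 9.1
}}

```text
time: 9.42
position: [624.0, 27.5, 18.2]
tcp_rot: [-180.0, -0.0, -3.2]
wrist_force: [0.0, -1.2, 0.7]
opening: 70.4
gripper_force: 0.0
```

Emit:
{"fn": "step_arm", "kwargs": {
  "steps": [
    [[0,0,0,0],[0,0,-0.5,0],[0,0,-2,0],[0,0,-2.5,0],[0,0,-4,0]]
  ]
}}

```text
time: 9.83
position: [620.9, 27.1, 106.0]
tcp_rot: [180.0, 0.4, -3.2]
wrist_force: [1.0, 0.2, -0.1]
opening: 91.1
gripper_force: 0.0
```

Emit:
{"fn": "step_arm", "kwargs": {
  "steps": [
    [[0,0,-4,0],[0,0,-4,0],[0,0,-4,0],[0,0,-3,0],[-0.7,3.87,0,0]]
  ]
}}

```text
time: 10.25
position: [619.3, 0.5, 267.4]
tcp_rot: [-179.6, -0.8, -2.5]
wrist_force: [1.9, 2.7, 1.0]
opening: 91.1
gripper_force: 0.0
```

Emit:
{"fn": "step_arm", "kwargs": {
  "steps": [
    [[-0.7,3.87,0,0],[-0.7,3.87,0,0],[-0.7,3.87,0,0],[-0.7,3.87,0,0],[-0.7,3.87,0,0]]
  ]
}}

```text
time: 10.67
position: [568.0, -203.7, 258.7]
tcp_rot: [180.0, -0.0, -3.2]
wrist_force: [-0.2, 0.1, 0.4]
opening: 91.0
gripper_force: 0.0
```

Emit:
{"fn": "step_arm", "kwargs": {
  "steps": [
    [[-0.7,3.87,0,0],[-0.7,3.87,0,0],[-0.7,3.87,0,0],[-0.7,3.87,0,0],[-0.7,3.87,0,0]]
  ]
}}

```text
time: 11.08
position: [522.1, -395.0, 258.7]
tcp_rot: [180.0, -0.0, -3.2]
wrist_force: [0.9, -0.6, 0.2]
opening: 91.0
gripper_force: 0.0
```

Emit:
{"fn": "step_arm", "kwargs": {
  "steps": [
    [[-0.7,3.87,0,0],[-0.7,3.87,0,0],[0,0,0,-0.121],[0,0,0,-0.121],[0,0,0,-0.121]]
  ]
}}

```text
time: 11.5
position: [503.8, -470.7, 258.0]
tcp_rot: [-180.0, -0.0, 17.8]
wrist_force: [0.5, 0.7, -0.1]
opening: 90.9
gripper_force: 0.0
```

Emit:
{"fn": "step_arm", "kwargs": {
  "steps": [
    [[0,0,0,-0.121],[0,0,0,-0.121],[0,0,0,-0.121],[0,0,0,-0.121],[0,0,0,-0.121]]
  ]
}}

```text
time: 11.92
position: [504.5, -469.7, 258.4]
tcp_rot: [180.0, -0.0, 52.6]
wrist_force: [0.7, -0.0, -0.5]
opening: 91.1
gripper_force: 0.0
```

Emit:
{"fn": "step_arm", "kwargs": {
  "steps": [
    [[0,0,0,-0.121],[0,0,0,-0.121],[0,0,0,-0.121],[0,0,0,-0.121],[0,0,0,-0.121]]
  ]
}}

```text
time: 12.33
position: [504.5, -469.7, 258.4]
tcp_rot: [180.0, 0.0, 87.3]
wrist_force: [-0.9, -0.2, 0.3]
opening: 91.5
gripper_force: 0.0
```

```bash
python3 snap.py w4
```

```text
[ 72.  38. -50.  80.  29.  75.  18.] [ 504.5 -469.7  258.4] [180.    0.   87.3]
```

View pics/w4.png

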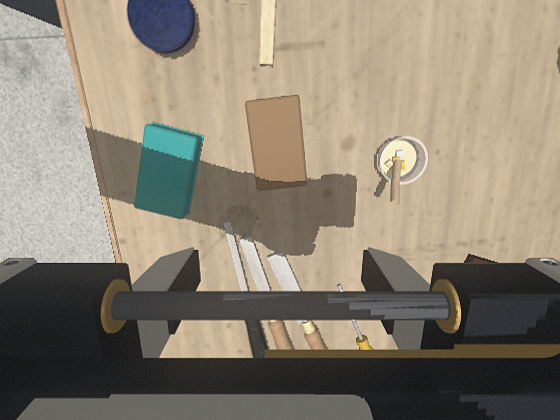

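This view shows the whole cork block (276,141), the cup (400,160), the turquoise decoy (168,170) and the tin (161,20).

```bash
python3 - <<'E'
from mw import *
w=W("w4")
w.px((276,120),(276,170),(240,120),(320,140),(276,183),(310,186),(276,200),(225,160),(315,190))
for s in (80,90): w.go("cork",235,85,320,200,(5,s,60),(16,255,255),30)
w.go("cup",370,125,440,205,(0,0,0),(180,255,255),0)
E
```

```text
[((276, 120), [15, 94, 174]), ((276, 170), [15, 94, 166]), ((240, 120), [17, 62, 202]), ((320, 140), [17, 59, 193]), ((276, 183), [15, 92, 97]), ((310, 186), [18, 59, 113]), ((276, 200), [17, 57, 117]), ((225, 160), [18, 62, 202]), ((315, 190), [16, 58, 114])]
cork [502.0, -422.4, 108.5, 63.7, -86.2, [42.0, 56.0]]
cork [502.0, -422.2, 107.0, 63.3, -86.2, [42.0, 58.0]]
cup [672.9, -461.6, 114.1, 95.5, -88.0, [34.0, 40.0]]
```

Emit:
{"fn": "step_arm", "kwargs": {
  "steps": [
    [[0,0,0,-0.113],[2.38,0.03,0,0],[2.38,0.03,0,0],[0,0,4,0],[0,0,4,0]]
  ]
}}

```text
time: 12.8
position: [505.2, -421.4, 181.1]
tcp_rot: [179.7, 0.3, 93.4]
wrist_force: [-1.1, -1.8, -1.1]
opening: 90.8
gripper_force: 0.0
```

Emit:
{"fn": "step_arm", "kwargs": {
  "steps": [
    [[0,0,4,0],[0,0,4,0],[0,0,3,0],[0,0,0,0],[0,0,0,0]]
  ]
}}

```text
time: 13.22
position: [501.4, -421.4, 67.0]
tcp_rot: [-179.9, -0.1, 93.3]
wrist_force: [0.9, -0.8, 1.8]
opening: 90.8
gripper_force: 0.0
```

Emit:
{"fn": "step_arm", "kwargs": {
  "steps": [
    [[0,0,2,0],[0,0,1.5,0],[0,0,1.2,0],[0,0,1,0],[0,0,0,0]]
  ]
}}

```text
time: 13.63
position: [501.3, -421.8, 9.6]
tcp_rot: [-179.9, -0.1, 93.4]
wrist_force: [-1.1, -0.7, -0.3]
opening: 91.0
gripper_force: 0.0
```

Emit:
{"fn": "step_arm", "kwargs": {
  "steps": [
    [[0,0,0,0],[0,0,0,0],[0,0,0,0],[0,0,0,0],[0,0,0,0]]
  ],
  "claw": 6,
  "newtons": 15
}}

```text
time: 14.05
position: [502.8, -422.5, 11.9]
tcp_rot: [180.0, 0.0, 93.4]
wrist_force: [-0.4, 0.1, 2.2]
opening: 66.8
gripper_force: 15.0
```

Emit:
{"fn": "step_arm", "kwargs": {
  "steps": [
    [[0,0,0,0],[0,0,0,0],[0,0,0,0],[0,0,0,0],[0,0,0,0]]
  ]
}}

```text
time: 14.47
position: [502.8, -422.6, 11.9]
tcp_rot: [180.0, 0.0, 93.4]
wrist_force: [-1.1, 0.6, 5.8]
opening: 67.1
gripper_force: 15.0
```

Emit:
{"fn": "step_arm", "kwargs": {
  "steps": [
    [[0,0,-1,0],[0,0,-2.5,0],[0,0,-4,0],[0,0,-4,0],[0,0,-4,0]]
  ]
}}

```text
time: 14.88
position: [501.7, -421.5, 167.4]
tcp_rot: [-179.9, -0.1, 93.4]
wrist_force: [0.2, -1.7, -0.8]
opening: 66.6
gripper_force: 15.0
```

Emit:
{"fn": "step_arm", "kwargs": {
  "steps": [
    [[3.75,0.454,-0.5,0],[3.75,0.454,-0.5,0],[3.75,0.454,-0.5,0],[3.75,0.454,-0.5,0],[3.75,0.454,-0.5,0]]
  ]
}}

```text
time: 15.3
position: [513.3, -231.9, 191.5]
tcp_rot: [-180.0, 0.0, 93.4]
wrist_force: [-0.1, -0.2, -0.6]
opening: 66.7
gripper_force: 15.0
```

Emit:
{"fn": "step_arm", "kwargs": {
  "steps": [
    [[3.75,0.454,-0.5,0],[3.75,0.454,-0.5,0],[3.75,0.454,-0.5,0],[3.75,0.454,-0.5,0],[3.75,0.454,-0.5,0]]
  ]
}}

```text
time: 15.72
position: [524.9, -43.5, 216.6]
tcp_rot: [-180.0, 0.0, 93.4]
wrist_force: [1.6, -0.1, -0.7]
opening: 66.8
gripper_force: 15.0
```

Emit:
{"fn": "step_arm", "kwargs": {
  "steps": [
    [[3.75,0.454,-0.5,0],[3.75,0.454,-0.5,0],[3.75,0.454,-0.5,0],[3.75,0.454,-0.5,0],[3.75,0.454,-0.5,0]]
  ]
}}

```text
time: 16.13
position: [536.5, 144.8, 241.5]
tcp_rot: [-180.0, 0.0, 93.4]
wrist_force: [0.3, -0.1, -1.7]
opening: 66.8
gripper_force: 15.0
```

Emit:
{"fn": "step_arm", "kwargs": {
  "steps": [
    [[3.75,0.454,-0.5,0],[0,0,0,0.124],[0,0,0,0.124],[0,0,0,0.124],[0,0,0,0.124]]
  ]
}}

```text
time: 16.55
position: [538.8, 181.5, 246.1]
tcp_rot: [-180.0, 0.0, 64.7]
wrist_force: [0.5, 0.3, -0.8]
opening: 66.8
gripper_force: 15.0
```

Emit:
{"fn": "step_arm", "kwargs": {
  "steps": [
    [[0,0,0,0.124],[0,0,0,0.124],[0,0,0,0.124],[0,0,0,0.124],[0,0,0,0.124]]
  ]
}}

```text
time: 16.97
position: [538.9, 181.0, 246.2]
tcp_rot: [-180.0, 0.0, 29.1]
wrist_force: [0.1, 0.2, -1.3]
opening: 67.0
gripper_force: 15.0
```

Emit:
{"fn": "step_arm", "kwargs": {
  "steps": [
    [[0,0,0,0.124],[0,0,0,0.124],[0,0,0,0.124],[0,0,0,0.124],[0,0,0,0.124]]
  ]
}}

```text
time: 17.38
position: [538.8, 181.0, 246.1]
tcp_rot: [180.0, 0.0, -6.4]
wrist_force: [1.0, 0.1, -0.3]
opening: 66.9
gripper_force: 15.0
```

```bash
python3 snap.py w5
```

```text
[   8.   21.  -37.   99.   14.   64. -130.] [538.8 181.  246.1] [180.    0.   -6.4]
```

View pics/w5.png

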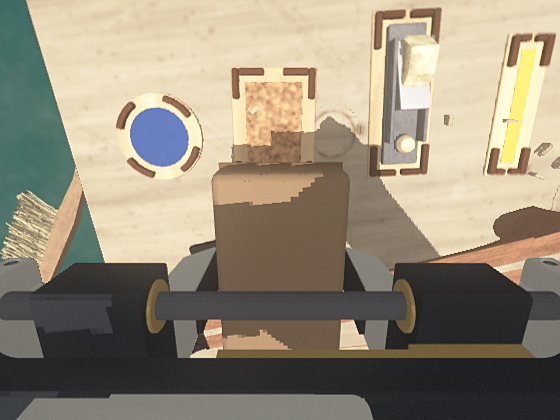

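The plane sits inside its lips at (405,95). The tin holder is at (160,137) and the sanding holder at (275,115). The cork block is held straight.

```bash
python3 - <<'E'
from mw import *
w=W("w5"); p=w.st["position"]
w.go("tinh",120,95,205,180,(100,120,60),(130,255,255),6)
print("cork edge rel TCP", (cast("wrist",[(214,172),(282,164),(350,172)],p[2]+18,w.st)[:,:2]-p[:2]).round(1))
# sanding holder far outer corners at lip top z=13 ; and lip arcs of the tin
print("holder far corners",cast("wrist",[(233,68),(317,68)],13,w.st).round(1)[:,:2])
m=cv2.inRange(w.H[90:185,110:210],(0,90,20),(14,255,140)); cs=cv2.findContours(m,0,1)[0]
for c in cs:
    if cv2.contourArea(c)>30: q=cast("wrist",c[:,0]+np.array((110,90)),13,w.st).mean(0)[:2]; print("arc",q.round(), np.degrees(np.arctan2(q[1]-320,q[0]-608)).round())
E
```

```text
tinh [610.6, 325.1, 69.2, 69.1, 34.9, [38.0, 38.0]]
cork edge rel TCP [[ 58.2  23.2]
 [ 58.4  -7.9]
 [ 51.3 -38.2]]
holder far corners [[677.1 219.9]
 [666.2 123.7]]
```

Emit:
{"fn": "step_arm", "kwargs": {
  "steps": [
    [[3.06,-0.37,0,0],[3.06,-0.37,0,0],[0,0,4,0],[0,0,4,0],[0,0,4,0]]
  ]
}}

```text
time: 17.85
position: [601.8, 182.0, 125.4]
tcp_rot: [-179.9, -0.1, -5.9]
wrist_force: [-0.2, -0.1, -1.6]
opening: 66.8
gripper_force: 15.0
```

Emit:
{"fn": "step_arm", "kwargs": {
  "steps": [
    [[0,0,3.5,0],[0,0,2.5,0],[0,0,2,0],[0,0,0.5,0],[0,0,0,0]]
  ]
}}

```text
time: 18.27
position: [599.4, 181.5, 39.4]
tcp_rot: [179.9, 0.2, -6.0]
wrist_force: [-0.2, 0.4, -1.2]
opening: 66.7
gripper_force: 15.0
```

Emit:
{"fn": "step_arm", "kwargs": {
  "steps": [
    [[0,0,0.8,0],[0,0,0.6,0],[0,0,0.4,0],[0,0,0.2,0],[0,0,0,0]]
  ]
}}

```text
time: 18.68
position: [601.2, 181.8, 21.2]
tcp_rot: [180.0, -0.0, -6.1]
wrist_force: [-0.3, 0.2, -1.4]
opening: 66.8
gripper_force: 15.0
```

Emit:
{"fn": "step_arm", "kwargs": {
  "steps": [
    [[0,0,0.12,0],[0,0,0.12,0],[0,0,0.1,0],[0,0,0,0],[0,0,0,0]]
  ]
}}

```text
time: 19.1
position: [601.3, 181.9, 17.9]
tcp_rot: [-180.0, -0.0, -6.1]
wrist_force: [0.2, 0.1, -0.6]
opening: 66.8
gripper_force: 15.0
```

Emit:
{"fn": "step_arm", "kwargs": {
  "steps": [
    [[0,0,0.06,0],[0,0,0.05,0],[0,0,0,0],[0,0,0,0],[0,0,0,0]]
  ]
}}

```text
time: 19.52
position: [601.4, 182.0, 17.9]
tcp_rot: [180.0, -0.0, -6.1]
wrist_force: [-2.1, -1.6, 7.5]
opening: 66.7
gripper_force: 15.0
```

Emit:
{"fn": "step_arm", "kwargs": {
  "steps": [
    [[0,0,0,0],[0,0,0,0],[0,0,0,0],[0,0,0,0],[0,0,0,0]]
  ],
  "claw": 9.1
}}

```text
time: 19.93
position: [601.0, 181.9, 16.4]
tcp_rot: [180.0, 0.0, -6.1]
wrist_force: [-1.1, 0.2, 0.1]
opening: 90.2
gripper_force: 0.0
```

Emit:
{"fn": "step_arm", "kwargs": {
  "steps": [
    [[0,0,-0.4,0],[0,0,-1,0],[0,0,-2.5,0],[0,0,-4,0],[0,0,-4,0]]
  ]
}}

```text
time: 20.35
position: [599.9, 181.7, 136.5]
tcp_rot: [180.0, 0.1, -6.1]
wrist_force: [0.8, 0.9, 0.0]
opening: 91.2
gripper_force: 0.0
```

Emit:
{"fn": "step_arm", "kwargs": {
  "steps": [
    [[0,0,-4,0],[0,0,-4,0],[-1.17,3.8,0,0],[-1.17,3.8,0,0],[-1.17,3.8,0,0]]
  ]
}}

```text
time: 20.77
position: [554.0, 72.1, 217.6]
tcp_rot: [-180.0, -0.2, -5.9]
wrist_force: [0.2, -1.7, -1.1]
opening: 91.2
gripper_force: 0.0
```

Emit:
{"fn": "step_arm", "kwargs": {
  "steps": [
    [[-1.17,3.8,0,0],[-1.17,3.8,0,0],[-1.17,3.8,0,0],[-1.17,3.8,0,0],[-1.17,3.8,0,0]]
  ]
}}

```text
time: 21.18
position: [474.9, -111.9, 216.7]
tcp_rot: [180.0, -0.1, -6.1]
wrist_force: [0.5, -0.3, 0.6]
opening: 91.2
gripper_force: 0.0
```

Emit:
{"fn": "step_arm", "kwargs": {
  "steps": [
    [[-1.17,3.8,0,0],[-1.17,3.8,0,0],[-1.17,3.8,0,0],[-1.17,3.8,0,0],[-1.17,3.8,0,0]]
  ]
}}

```text
time: 21.6
position: [396.7, -294.8, 216.9]
tcp_rot: [179.9, -0.1, -6.1]
wrist_force: [1.2, -0.2, -0.4]
opening: 91.2
gripper_force: 0.0
```

Emit:
{"fn": "step_arm", "kwargs": {
  "steps": [
    [[-1.17,3.8,0,0],[0,0,0,-0.12],[0,0,0,-0.12],[0,0,0,-0.12],[0,0,0,-0.12]]
  ]
}}

```text
time: 22.02
position: [381.9, -329.9, 216.5]
tcp_rot: [179.9, -0.0, 21.7]
wrist_force: [0.9, 0.9, -0.8]
opening: 91.2
gripper_force: 0.0
```

Emit:
{"fn": "step_arm", "kwargs": {
  "steps": [
    [[0,0,0,-0.12],[0,0,0,-0.12],[0,0,0,-0.12],[0,0,0,-0.12],[0,0,0,-0.12]]
  ]
}}

```text
time: 22.43
position: [382.1, -329.6, 216.6]
tcp_rot: [179.9, 0.0, 56.2]
wrist_force: [-0.1, -0.1, 0.2]
opening: 91.1
gripper_force: 0.0
```

Emit:
{"fn": "step_arm", "kwargs": {
  "steps": [
    [[0,0,0,-0.12],[0,0,0,-0.12],[0,0,0,-0.12],[0,0,0,-0.12],[0,0,0,-0.12]]
  ]
}}

```text
time: 22.85
position: [382.1, -329.6, 216.6]
tcp_rot: [180.0, 0.1, 90.5]
wrist_force: [-0.1, 0.2, -0.6]
opening: 91.4
gripper_force: 0.0
```

```bash
python3 snap.py w6;  python3 - <<'E'
from mw import *
w=W("w6"); w.go("tin",150,0,400,255,(105,25,0),(150,255,160),28)
w.go("stick",280,0,560,255,(18,50,215),(32,255,255),12,2)
E
```

```text
[ 72.  16. -40. 110.  12.  58.  27.] [ 382.1 -329.6  216.6] [1.80e+02 1.00e-01 9.05e+01]
tin [381.6, -277.1, 71.1, 70.4, 0.5, [130.0, 141.0]]
stick [500.8, -264.4, 129.9, 15.3, 84.0, [107.0, 126.0]] [597.2, -139.5, 77.4, 7.0, 0.5, [217.0, 2.0]]
```

View pics/w6.png

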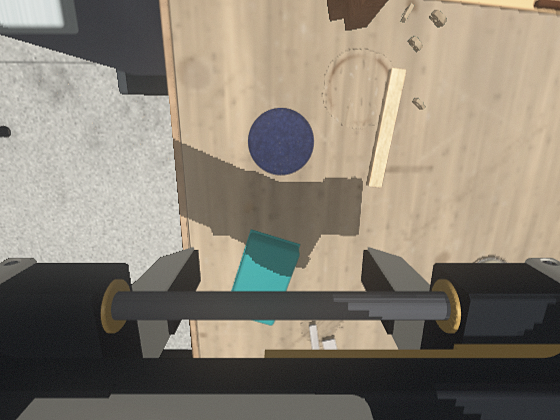

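The tin (281,141) and the stick (387,127) are both clear and well separated. The measured sizes match: 71 mm across, and 130x15 mm.

Emit:
{"fn": "step_arm", "kwargs": {
  "steps": [
    [[2.62,0,0,0],[2.62,0,0,0],[0,0,4,0],[0,0,4,0],[0,0,4,0]]
  ]
}}

```text
time: 23.32
position: [382.8, -278.0, 96.1]
tcp_rot: [179.8, 0.2, 90.0]
wrist_force: [0.1, -0.5, 0.2]
opening: 90.9
gripper_force: 0.0
```

Emit:
{"fn": "step_arm", "kwargs": {
  "steps": [
    [[0,0,3,0],[0,0,2,0],[0,0,1.5,0],[0,0,1.2,0],[0,0,0.8,0]]
  ]
}}

```text
time: 23.73
position: [381.7, -277.3, 9.9]
tcp_rot: [-180.0, -0.0, 90.1]
wrist_force: [0.1, -0.3, 0.2]
opening: 91.2
gripper_force: 0.0
```

Emit:
{"fn": "step_arm", "kwargs": {
  "steps": [
    [[0,0,0,0],[0,0,0,0],[0,0,0,0],[0,0,0,0],[0,0,0,0]]
  ],
  "claw": 6.5,
  "newtons": 12
}}

```text
time: 24.15
position: [382.5, -278.0, 11.6]
tcp_rot: [179.9, 0.1, 90.1]
wrist_force: [0.5, 0.1, 3.2]
opening: 72.2
gripper_force: 12.0
```

Emit:
{"fn": "step_arm", "kwargs": {
  "steps": [
    [[0,0,0,0],[0,0,0,0],[0,0,0,0],[0,0,0,0],[0,0,0,0]]
  ]
}}

```text
time: 24.57
position: [382.5, -278.0, 11.6]
tcp_rot: [179.9, 0.1, 90.2]
wrist_force: [-0.6, 0.5, 7.2]
opening: 71.7
gripper_force: 12.0
```

Emit:
{"fn": "step_arm", "kwargs": {
  "steps": [
    [[0,0,-1,0],[0,0,-2.5,0],[0,0,-4,0],[0,0,-4,0],[0,0,-4,0]]
  ]
}}

```text
time: 24.98
position: [381.0, -276.4, 167.4]
tcp_rot: [-179.9, -0.1, 90.2]
wrist_force: [1.1, -2.0, -1.2]
opening: 71.9
gripper_force: 12.0
```

Emit:
{"fn": "step_arm", "kwargs": {
  "steps": [
    [[0,0,-3,0],[3.54,1.35,0,0],[3.54,1.35,0,0],[3.54,1.35,0,0],[3.54,1.35,0,0]]
  ]
}}

```text
time: 25.4
position: [435.0, -134.4, 196.5]
tcp_rot: [180.0, 0.1, 90.1]
wrist_force: [0.9, 0.2, -1.2]
opening: 72.0
gripper_force: 12.0
```

Emit:
{"fn": "step_arm", "kwargs": {
  "steps": [
    [[3.54,1.35,0,0],[3.54,1.35,0,0],[3.54,1.35,0,0],[3.54,1.35,0,0],[3.54,1.35,0,0]]
  ]
}}

```text
time: 25.82
position: [502.1, 43.1, 196.1]
tcp_rot: [-180.0, 0.0, 90.2]
wrist_force: [0.1, -0.7, -0.4]
opening: 72.3
gripper_force: 12.0
```

Emit:
{"fn": "step_arm", "kwargs": {
  "steps": [
    [[3.54,1.35,0,0],[3.54,1.35,0,0],[3.54,1.35,0,0],[3.54,1.35,0,0],[3.54,1.35,0,0]]
  ]
}}

```text
time: 26.23
position: [569.1, 220.1, 195.9]
tcp_rot: [-180.0, 0.0, 90.2]
wrist_force: [1.0, 0.2, -0.5]
opening: 72.1
gripper_force: 12.0
```

Emit:
{"fn": "step_arm", "kwargs": {
  "steps": [
    [[3.54,1.35,0,0],[3.54,1.35,0,0],[3.54,1.35,0,0],[0,0,0,0],[0,0,0,0]]
  ]
}}

```text
time: 26.65
position: [607.7, 328.6, 195.5]
tcp_rot: [-179.9, -0.1, 90.5]
wrist_force: [-0.5, -0.8, -1.2]
opening: 71.9
gripper_force: 12.0
```

Emit:
{"fn": "step_arm", "kwargs": {
  "steps": [
    [[0,0,4,0],[0,0,4,0],[0,0,4,0],[0,0,0,0],[0,0,0,0]]
  ]
}}

```text
time: 27.07
position: [607.8, 322.0, 73.8]
tcp_rot: [-179.7, 0.2, 90.1]
wrist_force: [0.3, 0.5, -0.7]
opening: 72.2
gripper_force: 12.0
```

Emit:
{"fn": "step_arm", "kwargs": {
  "steps": [
    [[0,0,1.5,0],[0,0,1.0,0],[0,0,0.5,0],[0,0,0,0],[0,0,0,0]]
  ]
}}

```text
time: 27.48
position: [609.6, 325.3, 46.2]
tcp_rot: [180.0, -0.0, 90.2]
wrist_force: [-0.1, -0.7, -0.0]
opening: 72.2
gripper_force: 12.0
```

```bash
python3 -c "
from h import *
s=env.get_state(); print(s['position'],s['tcp_rot'],s['q'])"
```

```text
[609.64754398 325.2730704   46.24695082] [ 1.79963500e+02 -1.08870475e-02  9.01743537e+01] [ -4.58539823  48.67867838 -39.52900747  88.56988454  35.35131303
  55.73404137 -54.74734941]
```

Settled on target. Descending to contact at about 17.6.

Emit:
{"fn": "step_arm", "kwargs": {
  "steps": [
    [[0,0,1,0],[0,0,0.8,0],[0,0,0.5,0],[0,0,0.2,0],[0,0,0,0]]
  ]
}}

```text
time: 27.9
position: [608.7, 324.8, 19.4]
tcp_rot: [-179.9, 0.0, 90.2]
wrist_force: [-0.2, 0.3, -0.8]
opening: 72.0
gripper_force: 12.0
```

Emit:
{"fn": "step_arm", "kwargs": {
  "steps": [
    [[0,0,0.12,0],[0,0,0.12,0],[0,0,0.08,0],[0,0,0,0],[0,0,0,0]]
  ]
}}

```text
time: 28.32
position: [609.6, 325.4, 17.8]
tcp_rot: [180.0, -0.0, 90.2]
wrist_force: [0.2, 0.7, 0.8]
opening: 72.0
gripper_force: 12.0
```

Emit:
{"fn": "step_arm", "kwargs": {
  "steps": [
    [[0,0,0.06,0],[0,0,0.05,0],[0,0,0,0],[0,0,0,0],[0,0,0,0]]
  ]
}}

```text
time: 28.73
position: [609.6, 325.4, 17.7]
tcp_rot: [180.0, 0.0, 90.2]
wrist_force: [-3.6, -2.0, 7.0]
opening: 72.0
gripper_force: 12.0
```

Emit:
{"fn": "step_arm", "kwargs": {
  "steps": [
    [[0,0,0,0],[0,0,0,0],[0,0,0,0],[0,0,0,0],[0,0,0,0]]
  ],
  "claw": 9.1
}}

```text
time: 29.15
position: [609.4, 325.1, 16.1]
tcp_rot: [-180.0, 0.0, 90.2]
wrist_force: [-0.6, -0.1, -0.7]
opening: 90.7
gripper_force: 0.0
```

Emit:
{"fn": "step_arm", "kwargs": {
  "steps": [
    [[0,0,-0.4,0],[0,0,-1,0],[0,0,-3,0],[0,0,-4,0],[0,0,-4,0]]
  ]
}}

```text
time: 29.57
position: [608.5, 324.9, 141.5]
tcp_rot: [-179.9, 0.0, 90.2]
wrist_force: [0.4, -0.0, -0.0]
opening: 91.4
gripper_force: 0.0
```

Emit:
{"fn": "step_arm", "kwargs": {
  "steps": [
    [[0,0,-3,0.108],[0,0,0,0],[0,0,0,0],[0,0,0,0],[0,0,0,0]]
  ],
  "claw": 5
}}

```text
time: 29.98
position: [608.7, 324.3, 169.0]
tcp_rot: [-179.9, 0.1, 84.0]
wrist_force: [-0.4, -0.4, -1.0]
opening: 62.1
gripper_force: 0.0
```

Emit:
{"fn": "step_arm", "kwargs": {
  "steps": [
    [[-3.98,-0.31,0,0],[-3.98,-0.31,0,0],[-3.98,-0.31,0,0],[-3.98,-0.31,0,0],[-3.98,-0.31,0,0]]
  ]
}}

```text
time: 30.4
position: [571.4, 126.8, 168.5]
tcp_rot: [-179.8, 0.0, 84.0]
wrist_force: [0.9, -1.2, 0.3]
opening: 50.0
gripper_force: 0.0
```

Emit:
{"fn": "step_arm", "kwargs": {
  "steps": [
    [[-3.98,-0.31,0,0],[-3.98,-0.31,0,0],[-3.98,-0.31,0,0],[-3.98,-0.31,0,0],[-3.98,-0.31,0,0]]
  ]
}}

```text
time: 30.82
position: [535.0, -69.2, 168.9]
tcp_rot: [-179.8, -0.0, 84.0]
wrist_force: [0.9, 0.2, 0.1]
opening: 50.1
gripper_force: 0.0
```

Emit:
{"fn": "step_arm", "kwargs": {
  "steps": [
    [[-3.98,-0.31,0,0],[-3.98,-0.31,0,0],[-3.98,-0.31,0,0],[-3.98,-0.31,0,0],[-3.98,-0.31,0,0]]
  ]
}}

```text
time: 31.23
position: [498.8, -265.3, 168.9]
tcp_rot: [-179.9, -0.1, 84.0]
wrist_force: [1.1, -0.3, -0.0]
opening: 50.0
gripper_force: 0.0
```

Emit:
{"fn": "step_arm", "kwargs": {
  "steps": [
    [[0,0,3,0],[0,0,4,0],[0,0,4,0],[0,0,0,0],[0,0,0,0]]
  ]
}}

```text
time: 31.65
position: [497.9, -262.0, 57.6]
tcp_rot: [-179.6, -0.2, 84.0]
wrist_force: [1.4, -0.5, 0.1]
opening: 50.0
gripper_force: 0.0
```

Emit:
{"fn": "step_arm", "kwargs": {
  "steps": [
    [[0,0,0,0],[0,0,0,0],[0,0,0,0],[0,0,0,0],[0,0,0,0]]
  ]
}}

```text
time: 32.07
position: [501.4, -264.2, 61.9]
tcp_rot: [179.9, 0.1, 84.0]
wrist_force: [-0.3, 0.2, -0.3]
opening: 50.2
gripper_force: 0.0
```

Emit:
{"fn": "step_arm", "kwargs": {
  "steps": [
    [[0,0,2,0],[0,0,1.5,0],[0,0,1.0,0],[0,0,0.5,0],[0,0,0,0]]
  ]
}}

```text
time: 32.48
position: [499.5, -263.1, 8.8]
tcp_rot: [-179.9, -0.1, 84.0]
wrist_force: [-0.4, 0.1, -0.5]
opening: 49.8
gripper_force: 0.0
```

Emit:
{"fn": "step_arm", "kwargs": {
  "steps": [
    [[0,0,0,0],[0,0,0,0],[0,0,0,0],[0,0,0,0],[0,0,0,0]]
  ]
}}

```text
time: 32.9
position: [500.9, -263.9, 10.8]
tcp_rot: [180.0, 0.0, 84.0]
wrist_force: [0.2, -0.5, 0.5]
opening: 50.6
gripper_force: 0.0
```

Emit:
{"fn": "step_arm", "kwargs": {
  "steps": [
    [[0,0,0.3,0],[0,0,0.3,0],[0,0,0.15,0],[0,0,0,0],[0,0,0,0]]
  ]
}}

```text
time: 33.32
position: [500.4, -263.6, 2.6]
tcp_rot: [-180.0, -0.0, 84.0]
wrist_force: [-0.7, -0.4, 0.6]
opening: 49.9
gripper_force: 0.0
```

Emit:
{"fn": "step_arm", "kwargs": {
  "steps": [
    [[0,0,0,0],[0,0,0,0],[0,0,0,0],[0,0,0,0],[0,0,0,0]]
  ],
  "claw": 1.0,
  "newtons": 10
}}

```text
time: 33.73
position: [500.7, -263.7, 2.9]
tcp_rot: [180.0, 0.0, 84.0]
wrist_force: [-0.2, 0.0, 1.0]
opening: 21.4
gripper_force: 0.0
```

Emit:
{"fn": "step_arm", "kwargs": {
  "steps": [
    [[0,0,0,0],[0,0,0,0],[0,0,0,0],[0,0,0,0],[0,0,0,0]]
  ]
}}

```text
time: 34.15
position: [500.6, -263.8, 2.9]
tcp_rot: [180.0, 0.0, 84.0]
wrist_force: [0.5, 1.2, 0.9]
opening: 15.9
gripper_force: 10.0
```

Emit:
{"fn": "step_arm", "kwargs": {
  "steps": [
    [[0,0,-1,0],[0,0,-2.5,0],[0,0,-4,0],[0,0,-4,0],[0,0,-4,0]]
  ]
}}

```text
time: 34.57
position: [500.2, -263.0, 159.8]
tcp_rot: [-180.0, -0.0, 84.0]
wrist_force: [0.3, -1.2, -0.5]
opening: 16.0
gripper_force: 10.0
```

Emit:
{"fn": "step_arm", "kwargs": {
  "steps": [
    [[3.18,1.61,0,0],[3.18,1.61,0,0],[3.18,1.61,0,0],[3.18,1.61,0,0],[3.18,1.61,0,0]]
  ]
}}

```text
time: 34.98
position: [598.0, -112.8, 158.9]
tcp_rot: [180.0, 0.0, 84.0]
wrist_force: [0.2, -0.7, 0.2]
opening: 16.4
gripper_force: 10.0
```

Emit:
{"fn": "step_arm", "kwargs": {
  "steps": [
    [[0,0,0,0.12],[0,0,0,0.12],[0,0,0,0.12],[0,0,0,0.12],[0,0,0,0.12]]
  ]
}}

```text
time: 35.4
position: [597.2, -113.6, 158.5]
tcp_rot: [180.0, -0.0, 49.3]
wrist_force: [0.4, -0.3, -0.9]
opening: 15.6
gripper_force: 10.0
```

Emit:
{"fn": "step_arm", "kwargs": {
  "steps": [
    [[0,0,0,0.12],[0,0,0,0.12],[0,0,0,0.12],[0,0,0,0.12],[0,0,0,0.12]]
  ]
}}

```text
time: 35.82
position: [597.2, -113.7, 158.5]
tcp_rot: [-180.0, -0.0, 14.9]
wrist_force: [-0.2, 0.2, -0.1]
opening: 15.8
gripper_force: 10.0
```

Emit:
{"fn": "step_arm", "kwargs": {
  "steps": [
    [[0,0,0,0.12],[0,0,0,0.12],[0,0,0,0.12],[0,0,0,0],[0,0,0,0]]
  ]
}}

```text
time: 36.23
position: [597.3, -113.7, 158.4]
tcp_rot: [180.0, -0.0, -5.2]
wrist_force: [-0.0, 0.1, -0.9]
opening: 15.8
gripper_force: 10.0
```

Emit:
{"fn": "step_arm", "kwargs": {
  "steps": [
    [[0,0,4,0],[0,0,4,0],[0,0,2,0],[0,0,0,0],[0,0,0,0]]
  ]
}}

```text
time: 36.65
position: [596.4, -113.6, 57.1]
tcp_rot: [-180.0, 0.1, -5.2]
wrist_force: [1.0, -0.4, 0.5]
opening: 15.7
gripper_force: 10.0
```

Emit:
{"fn": "step_arm", "kwargs": {
  "steps": [
    [[0,0,0,0],[0,0,0,0],[0,0,0,0],[0,0,0,0],[0,0,0,0]]
  ]
}}

```text
time: 37.07
position: [598.0, -114.2, 59.0]
tcp_rot: [180.0, -0.1, -5.4]
wrist_force: [0.2, -0.0, -0.2]
opening: 15.7
gripper_force: 10.0
```

```bash
python3 snap.py w7
```

```text
[  23.   36.  -20.  102.   16.   45. -100.] [ 598.  -114.2   59. ] [ 1.8e+02 -1.0e-01 -5.4e+00]
```

View pics/w7.png

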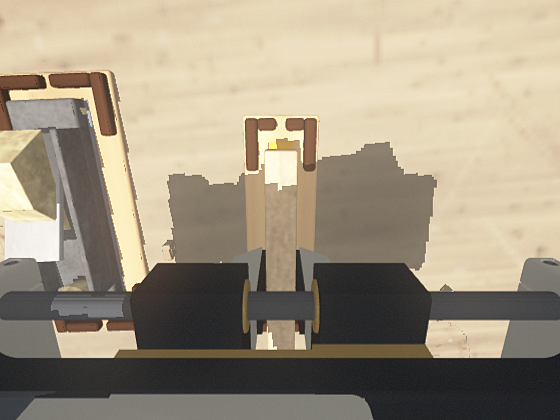

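The stick is over its holder and lined up with it: stick at column 281, holder edges at columns 246–317.

Emit:
{"fn": "step_arm", "kwargs": {
  "steps": [
    [[0,0,1.8,0],[0,0,1.3,0],[0,0,0.8,0],[0,0,0.4,0],[0,0,0,0]]
  ]
}}

```text
time: 37.53
position: [596.1, -113.8, 13.4]
tcp_rot: [-180.0, 0.2, -5.4]
wrist_force: [0.2, -0.2, -1.2]
opening: 16.0
gripper_force: 10.0
```

Emit:
{"fn": "step_arm", "kwargs": {
  "steps": [
    [[0,0,0.2,0],[0,0,0.2,0],[0,0,0.1,0],[0,0,0,0],[0,0,0,0]]
  ]
}}

```text
time: 37.95
position: [597.5, -114.1, 10.1]
tcp_rot: [180.0, -0.0, -5.4]
wrist_force: [-0.3, -0.9, 0.3]
opening: 15.8
gripper_force: 10.0
```

Emit:
{"fn": "step_arm", "kwargs": {
  "steps": [
    [[0,0,0.06,0],[0,0,0.06,0],[0,0,0.05,0],[0,0,0,0],[0,0,0,0]]
  ]
}}

```text
time: 38.37
position: [597.5, -114.1, 8.9]
tcp_rot: [180.0, -0.0, -5.4]
wrist_force: [-0.9, 0.3, 5.2]
opening: 16.0
gripper_force: 10.0
```

Emit:
{"fn": "step_arm", "kwargs": {
  "steps": [
    [[0,0,0,0],[0,0,0,0],[0,0,0,0],[0,0,0,0],[0,0,0,0]]
  ],
  "claw": 3.6
}}

```text
time: 38.78
position: [597.2, -114.0, 8.0]
tcp_rot: [-180.0, 0.0, -5.4]
wrist_force: [0.5, -0.5, 0.5]
opening: 35.5
gripper_force: 0.0
```

Emit:
{"fn": "step_arm", "kwargs": {
  "steps": [
    [[0,0,0,0],[0,0,-0.4,0],[0,0,-1.5,0],[0,0,-4,0],[0,0,-4,0]]
  ]
}}

```text
time: 39.2
position: [595.3, -113.6, 106.5]
tcp_rot: [-180.0, 0.3, -5.4]
wrist_force: [1.5, -0.3, 0.5]
opening: 35.9
gripper_force: 0.0
```

Emit:
{"fn": "step_arm", "kwargs": {
  "steps": [
    [[0,0,-4,0],[0,0,-4,0],[0,0,-4,0],[0,0,-4,0],[0,0,-4,0]]
  ]
}}

```text
time: 39.62
position: [596.8, -113.8, 309.7]
tcp_rot: [180.0, -0.0, -5.4]
wrist_force: [0.7, -1.0, 0.2]
opening: 36.1
gripper_force: 0.0
```

Emit:
{"fn": "step_arm", "kwargs": {
  "steps": [
    [[-2.4,-3,0,0],[-2.4,-3,0,0],[-2.4,-3,0,0],[-2.4,-3,0,0],[-2.4,-3,0,0]]
  ]
}}

```text
time: 40.03
position: [490.5, 48.0, 307.5]
tcp_rot: [180.0, -0.0, -5.4]
wrist_force: [0.1, 1.5, -0.1]
opening: 35.8
gripper_force: 0.0
```

Emit:
{"fn": "step_arm", "kwargs": {
  "steps": [
    [[0,0,0,0],[0,0,0,0],[0,0,0,0],[0,0,0,0],[0,0,0,0]]
  ]
}}

```text
time: 40.45
position: [492.5, 45.2, 307.0]
tcp_rot: [-180.0, 0.0, -5.5]
wrist_force: [0.6, -0.4, -0.6]
opening: 36.3
gripper_force: 0.0
```

```bash
python3 snap.py w8
```

```text
[  19.    8.  -30.  105.    4.   68. -108.] [492.5  45.2 307. ] [-180.     0.    -5.5]
```

View pics/w8.png

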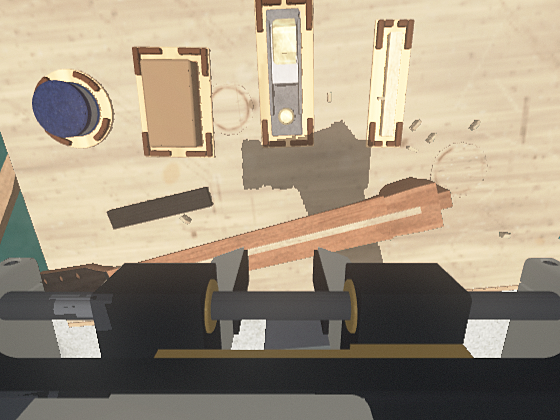

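All four things sit inside their holders: tin (60,107), cork (168,102), plane (286,75) and stick (392,80). A numeric check before handing in:

```bash
python3 - <<'E'
from mw import *
w=W("w8")
w.go("tin",20,65,110,150,(105,25,0),(150,255,160),34); print(" vs 610.6 325.1")
w.go("cork",135,50,210,152,(8,75,90),(16,125,200),36); print(" vs 602 181 -6")
w.px((392,60),(380,80),(404,80),(168,100),(140,100),(208,100))
w.go("stick",370,15,412,150,(15,30,225),(35,75,255),18); print(" vs 597 -114 -5.4")
w.go("plane",262,5,312,142,(0,0,60),(180,40,170),10); print(" vs 623 25.7 -3.4")
E
```

```text
tin [607.3, 318.6, 85.9, 71.6, 76.7, [53.0, 44.0]]
 vs 610.6 325.1
cork [602.2, 172.7, 126.1, 95.3, -6.8, [40.0, 45.0]]
 vs 602 181 -6
[((392, 60), [26, 28, 254]), ((380, 80), [26, 37, 255]), ((404, 80), [24, 49, 254]), ((168, 100), [15, 92, 199]), ((140, 100), [23, 64, 252]), ((208, 100), [23, 66, 251])]
stick [596.4, -114.9, 171.6, 57.8, -0.7, [22.0, 78.0]]
 vs 597 -114 -5.4
plane [624.5, 26.3, 156.2, 43.8, -3.2, [21.0, 59.0]]
 vs 623 25.7 -3.4
```

```bash
python3 - <<'E'
from mw import *
w=W("w8")
m=cv2.inRange(w.H[45:158,132:214],(12,80,175),(16,110,215)); m=cv2.morphologyEx(m,cv2.MORPH_OPEN,np.ones((5,5)))
print("cork",rect("wrist",m>0,36,w.st,off=(132,45),n=1))
m=cv2.inRange(w.H[15:150,370:412],(0,0,225),(180,35,255)); m=cv2.morphologyEx(m,cv2.MORPH_OPEN,np.ones((5,5)))
print("stick",rect("wrist",m>0,18,w.st,off=(370,15),n=1))
print(env.get_state()["time"])
E
```

```text
cork [[601.3, 181.3, 105.0, 61.3, -6.0, [36.0, 57.0]]]
stick [[650.2, -115.5, 21.2, 6.4, 0.3, [23.0, 26.0]]]
40.5
```

```bash
python3 -c "
from plant import env
print(env.finish_job())"
```

```text
the job is handed in; nothing more can be done
None
```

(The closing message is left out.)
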